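Put the mixed-up valves on their own test stations

TASK

The four ball valves lie on each other's test stations: each lever colour stands for a medium, and only the station painted in that colour feeds it. Rearrange them, with the empty black cradle with white forks as a free spot, until every valve sits upright and fully down in the saddle of the station of its own lever colour, lever towards the robot as now, and is let go; do not disturb the pressure gauge lying in front of the bed.

Things in the scene. Friction and masses are not known exactly. Their poses are not given: they have to be found in the camera images.
- valve_blue: ball valve, zinc-grey body, blue lever; 138 x 52 x 77 mm (long, wide, high), 0.3 kg. Origin: centre of length and width, underside. z up, bore along y. Middle of the metal body, under the lever's pivot, is 34 mm along +y; lever runs from there to -y. Grip from above on the round body (44 mm across x, axis 22 mm up) with fingertips about 13 mm above the underside, palm above the lever.
- valve_red: ball valve, brass body, red lever; 130 x 50 x 72 mm (long, wide, high), 0.3 kg. Origin: centre of length and width, underside. z up, bore along y. Middle of the metal body, under the lever's pivot, is 32 mm along +y; lever runs from there to -y. Grip from above on the round body (42 mm across x, axis 22 mm up) with fingertips about 13 mm above the underside, palm above the lever.
- valve_green: ball valve, zinc-grey body, green lever; 130 x 50 x 72 mm (long, wide, high), 0.3 kg. Origin: centre of length and width, underside. z up, bore along y. Middle of the metal body, under the lever's pivot, is 32 mm along +y; lever runs from there to -y. Grip from above on the round body (42 mm across x, axis 22 mm up) with fingertips about 13 mm above the underside, palm above the lever.
- valve_orange: ball valve, brass body, orange lever; 119 x 46 x 66 mm (long, wide, high), 0.3 kg. Origin: centre of length and width, underside. z up, bore along y. Middle of the metal body, under the lever's pivot, is 29 mm along +y; lever runs from there to -y. Grip from above on the round body (38 mm across x, axis 20 mm up) with fingertips about 13 mm above the underside, palm above the lever.
- station_blue: fixed test station: blue base plate and head block, two dark forks (y = -25, +25 mm, 42 mm clear between). Origin: under the saddle's centre, 16 mm above the bench. z up; y = valve axis, to the head (from y = 50 mm, 66 mm high), away from the robot. Seat at z = 14 mm, 30 mm wide; 60 degree cheeks widen to 52 mm, 19 mm above it. Home: underside on seat, body middle over origin, +y along +y.
- station_red: fixed test station: red base plate and head block, two dark forks (y = -25, +25 mm, 42 mm clear between). Origin: under the saddle's centre, 16 mm above the bench. z up; y = valve axis, to the head (from y = 50 mm, 66 mm high), away from the robot. Seat at z = 14 mm, 30 mm wide; 60 degree cheeks widen to 52 mm, 19 mm above it. Home: underside on seat, body middle over origin, +y along +y.
- station_green: fixed test station: green base plate and head block, two dark forks (y = -25, +25 mm, 42 mm clear between). Origin: under the saddle's centre, 16 mm above the bench. z up; y = valve axis, to the head (from y = 50 mm, 66 mm high), away from the robot. Seat at z = 14 mm, 30 mm wide; 60 degree cheeks widen to 52 mm, 19 mm above it. Home: underside on seat, body middle over origin, +y along +y.
- station_orange: fixed test station: orange base plate and head block, two dark forks (y = -25, +25 mm, 42 mm clear between). Origin: under the saddle's centre, 16 mm above the bench. z up; y = valve axis, to the head (from y = 50 mm, 66 mm high), away from the robot. Seat at z = 14 mm, 30 mm wide; 60 degree cheeks widen to 52 mm, 19 mm above it. Home: underside on seat, body middle over origin, +y along +y.
- spare_cradle: the same saddle with white forks on a short black base plate, no head; same origin, axes and heights; empty at the start, free to use on the way. All five saddles stand in a row on an aluminium bed plate, parallel, about 120 mm apart, in an order that changes; a mixed-up valve starts in each of the four stations.
- gauge: bystander: dial pressure gauge lying face up in front of the bed plate, 88 x 63 x 24 mm, black rim and white dial. Origin: its middle, at the underside. Not to be disturbed.

How it is judged (in metres and radians):
At the end, for the whole second after the job is handed in: Each valve rests in the station of its own lever colour: body middle within 8 mm across and 12 mm along the saddle's centre, underside within 4 mm of the seat, upright within 7 degrees, in line within 8.5 degrees, lever towards the robot, at rest (x of valve_blue in the frame of station_blue between -0.008 and 0.008 m and y of valve_blue in the frame of station_blue between -0.046 and -0.022 m and z of valve_blue in the frame of station_blue between 0.01 and 0.018 m and angle between each of valve_blue, valve_red, valve_green, valve_orange's own z axis and vertical below 0.12 rad and angle between the y axis of valve_blue and the y axis of station_blue, either way round below 0.15 rad and linear speed of each of valve_blue, valve_red, valve_green, valve_orange below 0.02 m/s and angular speed of each of valve_blue, valve_red, valve_green, valve_orange below 0.2 rad/s and x of valve_red in the frame of station_red between -0.008 and 0.008 m and y of valve_red in the frame of station_red between -0.044 and -0.02 m and z of valve_red in the frame of station_red between 0.01 and 0.018 m and angle between the y axis of valve_red and the y axis of station_red, either way round below 0.15 rad and x of valve_green in the frame of station_green between -0.008 and 0.008 m and y of valve_green in the frame of station_green between -0.044 and -0.02 m and z of valve_green in the frame of station_green between 0.01 and 0.018 m and angle between the y axis of valve_green and the y axis of station_green, either way round below 0.15 rad and x of valve_orange in the frame of station_orange between -0.008 and 0.008 m and y of valve_orange in the frame of station_orange between -0.0413 and -0.0173 m and z of valve_orange in the frame of station_orange between 0.01 and 0.018 m and angle between the y axis of valve_orange and the y axis of station_orange, either way round below 0.15 rad); the robot touches nothing.
It fails at once if the pressure gauge is pushed more than 20 mm from where it lay (distance of gauge from where it was at the start of the episode above 0.02 m).
It also fails if it takes over 144 s, if anything falls off the work surface, if the arm or the gripper's body presses on something with over 40 N, if the wrist force passes 120 N, or if a joint passes its speed limit or range.

ROBOT

A 6-joint arm with a two-finger parallel gripper is mounted at the origin on a cart in front of the work surface, level with it; the furniture and walls round the work are solid. World frame = base frame: x ahead of the robot, y to its left, z up, the work surface at z = 0. Lengths are in mm, angles in rad, forces in N, time in s.
With the tool pointing down it reaches from about 275 to 1000 mm from the base axis. Payload 8.4 kg.
Tool frame: the origin (TCP) lies at the very end of the fingers, on their centre line; the grasp point (between the pads) lies 19 mm behind it; z points along the fingers, y is the line along which they close (so a half turn about z gives the same grasp; the last joint's range is limited). The gripper opens to 85 mm and grips with 20 to 120 N. Pads are 22 mm wide; open, the fingers measure 114 mm over their backs; the gripper's body (76 mm by 85 mm) begins 54 mm behind the grasp point. The pads swing forward as they close: fully open they stand 13 mm farther back than shut.
Start: joints at [1.338, 0.353, 1.633, -0, 1.155, -0.002], TCP at [142.971, 608.43, 231.281] pointing down, gripper open.
Joint ranges: [-2.63, 2.63], [-0.92, 2.1], [0.06, 2.66], [-1.3, 4.44], [0, 2.69], [-3.02, 3.02]. Speed limits (rad/s): [2.22, 2.22, 2.79, 3.14, 3.14, 3.14].

INTERFACE

Orientations are given as [roll, pitch, yaw] about the fixed x, y, z axes, in that order (R = Rz(yaw) Ry(pitch) Rx(roll)).
In Python, from rig import sensors, grab_frame, camera_params, order gives the robot as it stands. The module is installed in compiled form; this text tells all that it offers.
- The arm moves only by the tool move_arm, never from a script. Its argument "motion" is a list of rows, each a list of 7 numbers: the turn, a rotation vector about the tool's x, y, z in normalised numbers (1 is 2 rad), then the shift along the tool's x, y, z in shares of 800 mm (1.0 is 800 mm), then the finger opening in m, from 0 to 0.0854. A call has 1 to 8 rows; each row is the pose to reach, as a shift and turn from the pose commanded when the call began, along the tool's axes at that moment; what a row does not reach only later rows make up. A row lasts 1/8 s, in which the tool goes at most 62.5 mm and 10.7 degrees, less where a joint would pass 70% of its speed; a pose out of reach is approached as far as the arm can. A call with a gripper value outside its range is refused whole. The fingers move at their own pace and stop on an object; "grip_force" is the grip in N (left out, the last holds). Time passes only in rows, so rows that repeat a pose let the fingers close. It gives the time, the measured TCP pose, the force, the opening and the grip force at its end, in the units of the state.
- sensors.sense(): the state, without advancing time (a new reading comes with each control period).
- grab_frame(name): name is "side" or "top" or "wrist"; returns (picture, depth): 384x512x3 uint8, red, green, blue; 384x512 float32, mm along the optical axis (not along the pixel's ray), 0 where there is no reading.
- camera_params(name): a dict with "camera_matrix" (3x3 intrinsics, pixels), "k1" (the pictures are not rectified: a ray, as slopes to the right and down, at radius r is drawn at 1 + k1 r^2 times it, then the intrinsics apply), "world_from_camera" (4x4, takes a point from camera to world coordinates). Camera axes: x right, y down, z forward; pixel columns grow to the right and rows downward; lengths in mm; the calibration is good to about 2 mm. A picture is of the moment at which its call begins: read the wrist's pose just before it. camera_params takes no time and is no camera call; for the wrist camera it gives the pose at the moment of the call.
- order.sign_off(): hands the job in; it is judged then, once.
The state is a dict: "clock": time; "qpos": joint angles; "qvel": joint speeds; "joint_efforts": joint torques, N m; "eef_pos": TCP position; "tcp_rot": TCP orientation; "contact_force": force on the tool from outside, world axes, zero at the start; "wrist_torque": the same for the moment, N m; "opening": opening from 0.0 (shut) to 1.0 (fully open); "grasp_force": force on a finger pad.
Only numpy, scipy, OpenCV 4.12 (cv2) and the standard library are available. Lean on these libraries where they do the work, as an engineer would, in place of code of your own. Each camera call takes 0.05 s, during which the arm holds its last target. There are 200 camera calls.

## Working session

There is one attempt and no reset: what is moved stays moved. The work goes in short steps, Python scripts to look and compute and a tool call to move; the robot and the scene stay as the last step left them, time stands still between calls to the robot, and variables do not carry over. Pictures are saved under pics/ and viewed, at most 14 in all, crops included, and the job is handed in when it is done.

Besides the shell and the picture viewer there is one more tool, called after "Request:" as a command line: name --pt "numbers of a row" for each row, then --argument value for the rest. move_arm: Moves the arm, as the interface text tells. Its arguments: {"type":"object","properties":{"motion":{"type":"array","items":{"type":"array","items":{"type":"number"}}},"grip_force":{"type":"number"}},"required":["motion"]}

```bash
mkdir -p pics
python3 - <<'E'
from rig import sensors, grab_frame, camera_params
import cv2,numpy as np
s=sensors.sense();print({k:np.round(v,3).tolist() for k,v in s.items()})
for n in("top","side"):
    p,d=grab_frame(n);cv2.imwrite(f"pics/{n}0.png",p[...,::-1]);np.save(f"pics/{n}0.npy",d);c=camera_params(n);print(n,np.round(c["world_from_camera"],3).tolist(),c["camera_matrix"],c["k1"])
E
```

```text
{'clock': 0.0, 'qpos': [1.338, 0.354, 1.634, 0.0, 1.155, -0.002], 'qvel': [0.002, -0.002, 0.0, 0.001, 0.0, -0.001], 'joint_efforts': [-0.002, -60.526, -34.206, -0.0, 0.01, -0.0], 'eef_pos': [142.858, 607.959, 230.552], 'tcp_rot': [-3.14, -0.0, 2.911], 'contact_force': [-1.473, -0.216, 0.28], 'wrist_torque': [-0.037, 0.042, 0.031], 'grasp_force': 0.0, 'opening': 0.999}
top [[0.015, -0.999, 0.039, 407.771], [-1.0, -0.014, 0.015, 10.282], [-0.015, -0.039, -0.999, 904.851], [0.0, 0.0, 0.0, 1.0]] [[348.70237603   0.         258.24280215]
 [  0.         348.70237603 192.02974908]
 [  0.           0.           1.        ]] -0.019495148722808744
side [[0.98, -0.085, 0.179, 247.536], [-0.197, -0.517, 0.833, -912.786], [0.022, -0.852, -0.524, 634.407], [0.0, 0.0, 0.0, 1.0]] [[494.69389829   0.         256.84597332]
 [  0.         494.69389829 186.75121475]
 [  0.           0.           1.        ]] 0.042214306224342996
```

View pics/top0.png

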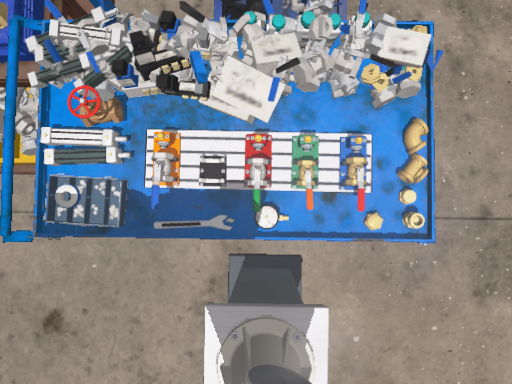

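View pics/side0.png

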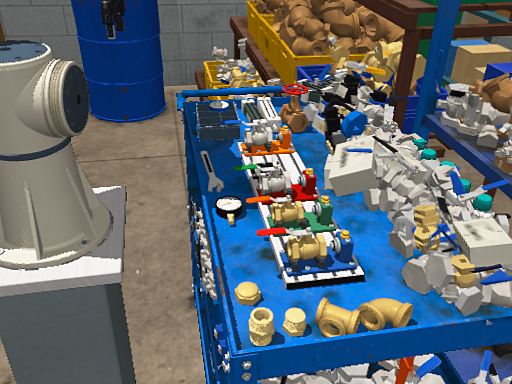

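The top view shows the row from left to right. Orange station (165,160) holds the blue valve and the spare cradle is at (212,170). Red station (258,160) holds green, green (306,160) holds orange, and blue (355,160) holds red. The gauge is at (267,216), next to the green lever tip.

Next I need coarse positions, then a closer look from the wrist.

```bash
cat > h.py <<'E'
from rig import sensors, grab_frame, camera_params
import numpy as np, cv2
from scipy.spatial.transform import Rotation as R
def cloud(d,c):
    K=np.array(c["camera_matrix"]);k=c["k1"];T=np.array(c["world_from_camera"])
    h,w=d.shape;u,v=np.meshgrid(np.arange(w),np.arange(h))
    p=cv2.undistortPoints(np.stack([u,v],-1).reshape(-1,1,2).astype(float),K,np.array([k,0,0,0,0.])).reshape(h,w,2)
    P=np.dstack([p*d[...,None],d])
    return P@T[:3,:3].T+T[:3,3]
def rel(x,y,z,yaw,s=None):
    "turn and shift (tool axes) from now to tool-down pose"
    s=s or sensors.sense();A=R.from_euler('xyz',s["tcp_rot"]);B=R.from_euler('xyz',[np.pi,0,yaw])
    return (A.inv()*B).as_rotvec().round(3).tolist(),(A.inv().apply(np.array([x,y,z])-s["eef_pos"])/1000).round(4).tolist()
E
python3 - <<'E'
from h import *
d=np.load("pics/top0.npy");p=cv2.imread("pics/top0.png")
W=cloud(d,camera_params("top"))
for n,u,v in [("or",165,170),("sp",212,170),("rd",258,170),("gr",306,170),("bl",355,170),("gauge",267,216),("gtip",257,205),("bedL",150,135),("bedR",368,185),("clutter",245,110)]:
    print(n,W[v,u].round(0))
cv2.imwrite("pics/crop.png",cv2.resize(p[120:235,140:380],None,fx=3.3,fy=3.3,interpolation=cv2.INTER_CUBIC))
print(rel(420,0,430,np.pi),rel(420,0,430,0),np.array(camera_params("wrist")["world_from_camera"]).round(2),camera_params("wrist")["camera_matrix"])
E
```

```text
or [490. 249.  71.]
sp [497. 142.  22.]
rd [491.  24.  96.]
gr [494. -89.  85.]
bl [ 497. -208.   71.]
gauge [382.   1.  22.]
gtip [409.  25.  98.]
bedL [586. 306.  15.]
bedR [ 465. -255.   16.]
clutter [639.  58.  69.]
([-0.001, -0.0, -0.231], [-0.4089, -0.5287, -0.1987]) ([-0.0, 0.002, 2.911], [-0.4089, -0.5287, -0.1987]) [[ 2.3000e-01  9.4000e-01  2.6000e-01  7.6160e+01]
 [ 9.7000e-01 -2.2000e-01 -6.0000e-02  6.2331e+02]
 [-0.0000e+00  2.7000e-01 -9.6000e-01  3.7282e+02]
 [ 0.0000e+00  0.0000e+00  0.0000e+00  1.0000e+00]] [[342.79042219   0.         259.23747627]
 [  0.         342.79042219 188.20289544]
 [  0.           0.           1.        ]]
```

View pics/crop.png

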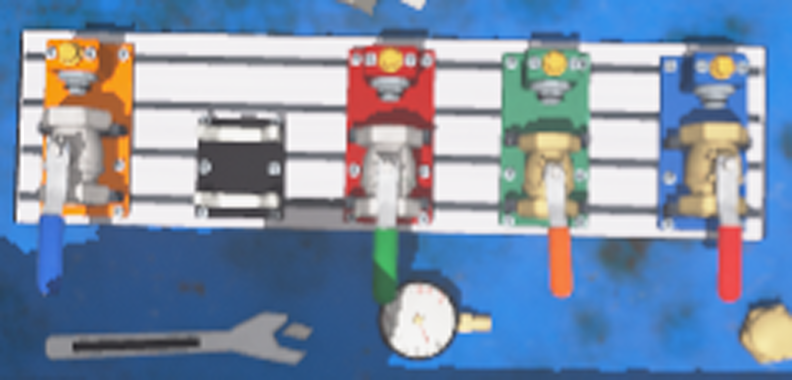

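```bash
python3 -c "
from h import *
print(rel(450,140,230,np.pi))"
```

```text
([-0.001, -0.0, -0.231], [-0.406, -0.3853, 0.0011])
```

The rows are not in the units I measure in: shifts go in shares of 800 mm and turns go in shares of 2 rad. I convert before sending: -0.406 m / 0.8 = -0.5075, -0.385 m / 0.8 = -0.4813, -0.231 rad / 2 = -0.1155.

Request:
move_arm --pt "0 0 -0.1155 -0.5075 -0.4813 0 0.085" --pt "0 0 -0.1155 -0.5075 -0.4813 0 0.085" --pt "0 0 -0.1155 -0.5075 -0.4813 0 0.085" --pt "0 0 -0.1155 -0.5075 -0.4813 0 0.085" --pt "0 0 -0.1155 -0.5075 -0.4813 0 0.085" --pt "0 0 -0.1155 -0.5075 -0.4813 0 0.085" --pt "0 0 -0.1155 -0.5075 -0.4813 0 0.085" --pt "0 0 -0.1155 -0.5075 -0.4813 0 0.085"

```text
clock: 1.1
eef_pos: [418.2, 188.7, 231.3]
tcp_rot: [3.141, 0.0, -3.141]
contact_force: [1.3, 0.6, 0.2]
opening: 0.996
grasp_force: 0.0
```

To row units: -0.049 m / 0.8 = -0.0613, -0.032 m / 0.8 = -0.04.

Request:
move_arm --pt "0 0 0 -0.04 -0.0613 0 0.085" --pt "0 0 0 -0.04 -0.0613 0 0.085" --pt "0 0 0 -0.04 -0.0613 0 0.085" --pt "0 0 0 -0.04 -0.0613 0 0.085"

```text
clock: 1.6
eef_pos: [448.8, 142.5, 231.1]
tcp_rot: [3.141, -0.001, -3.14]
contact_force: [-1.0, -0.2, 0.4]
opening: 0.992
grasp_force: 0.0
```

```bash
cat > snap.py <<'E'
from h import *
import sys
def snap(name,cam="wrist"):
    c=camera_params(cam);p,d=grab_frame(cam);cv2.imwrite(f"pics/{name}.png",p[...,::-1])
    np.savez(f"pics/{name}.npz",W=cloud(d,c),p=p,d=d);return p,d
if __name__=="__main__":
    snap(sys.argv[1]);s=sensors.sense();print(s["clock"],s["eef_pos"],s["tcp_rot"])
E
python3 snap.py w1
```

```text
1.65 [448.81377152 142.57184173 231.2180453 ] [ 3.14152566e+00 -3.04487838e-04 -3.13946331e+00]
```

View pics/w1.png

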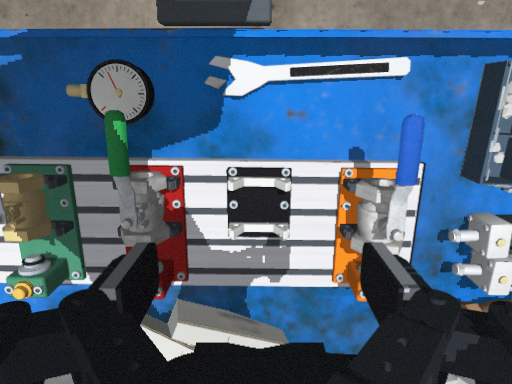

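Request:
move_arm --pt "0 0 0 0 -0.075 0 0.085" --pt "0 0 0 0 -0.15 0 0.085" --pt "0 0 0 0 -0.225 0 0.085" --pt "0 0 0 0 -0.3 0 0.085" --pt "0 0 0 0 -0.325 0 0.085" --pt "0 0 0 0 -0.325 0 0.085" --pt "0 0 0 0 -0.325 0 0.085"

```text
clock: 2.52
eef_pos: [449.5, -117.2, 231.2]
tcp_rot: [3.141, -0.0, -3.14]
contact_force: [-0.7, 0.2, -0.7]
opening: 0.994
grasp_force: 0.0
```

```bash
python3 snap.py w2
```

```text
2.575 [ 449.53849061 -117.13164132  231.2343018 ] [ 3.14124080e+00 -1.71700808e-04 -3.13974764e+00]
```

View pics/w2.png

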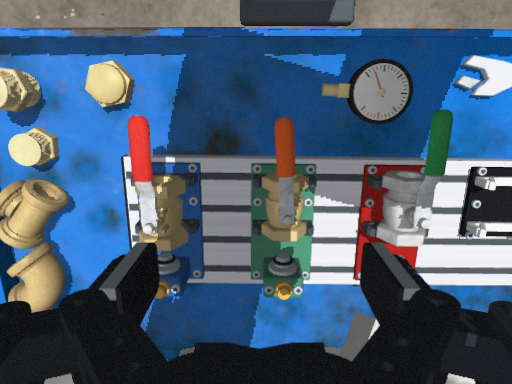

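Both wrist views are sharp. In w1, the spare cradle's white forks are at (259,184) and (259,231), with the red plate at x 130–185 and the orange plate at x 335–415. In w2, the blue plate spans x 130–200, green 250–315 and red 358–415. Next I fit the plates and forks.

Run:
```python
from h import *
rng={"red":((0,6),(174,180)),"orange":((8,18),),"green":((60,88),),"blue":((104,118),)}
for f in("w1","w2"):
    D=np.load(f"pics/{f}.npz");W=D["W"];H=cv2.cvtColor(D["p"],cv2.COLOR_RGB2HSV);v=D["d"]>0
    h,s,val=[H[...,i].astype(int) for i in range(3)]
    box=v&(W[...,0]>420)&(W[...,0]<620)&(abs(W[...,1])<330)
    bed=box&(W[...,2]>12)&(W[...,2]<20)&(s<70);P=W[bed][:,:2].astype(np.float32)
    r=cv2.minAreaRect(P);print(f,"bed",np.round(r[0]),np.round(r[1]),r[2],"z",np.median(W[bed][:,2]))
    for n,q in rng.items():
        m=np.zeros_like(v)
        for a,b in q:m|=(h>=a)&(h<=b)
        m=m&box&(s>110)&(val>40)&(W[...,2]>17)&(W[...,2]<34)
        m=cv2.morphologyEx(m.astype(np.uint8),cv2.MORPH_OPEN,np.ones((3,3)))>0
        if m.sum()<150: continue
        k,l,st,_=cv2.connectedComponentsWithStats(m.astype(np.uint8))
        Q=W[m];y0=np.median(Q[:,1]);Q=Q[abs(Q[:,1]-y0)<50]
        # edges per x-slice
        e=[(x,*np.percentile(Q[(abs(Q[:,0]-x)<4)][:,1],[1,99])) for x in range(460,600,16) if (abs(Q[:,0]-x)<4).sum()>8]
        print(n,m.sum(),"x",np.percentile(Q[:,0],[1,99]).round(1),"y",np.percentile(Q[:,1],[1,99]).round(1),"z",np.median(Q[:,2]).round(1));print("  ",np.round(e,0).tolist())
    # dark spare and forks
    m=box&(abs(W[...,1]-140)<40)&(W[...,2]>18)
    if m.sum()>300:
        Q=W[m];print("spare x",np.percentile(Q[:,0],[1,99]).round(1),"y",np.percentile(Q[:,1],[1,99]).round(1))
        print(" rect",cv2.minAreaRect(Q[:,:2].astype(np.float32)))
        w=m&(s<60)&(val>130)&(W[...,2]>28);Q=W[w]
        for sg in(0,1):
            q=Q[(Q[:,0]>np.median(W[m][:,0]))==bool(sg)];print("  fork",q.mean(0).round(1),np.percentile(q,[2,98],axis=0).round(1).tolist())
```

```text
w1 bed [535.  77.] [482. 171.] 89.39580535888672 z 15.702403402640556
red 1946 x [454.4 584.5] y [ 8.9 60.6] z 23.7
   [[460.0, 7.0, 61.0], [476.0, 39.0, 61.0], [492.0, 40.0, 60.0], [508.0, 38.0, 60.0], [524.0, 57.0, 60.0], [540.0, 32.0, 60.0], [556.0, 28.0, 60.0], [572.0, 45.0, 60.0], [588.0, 43.0, 59.0]]
orange 1986 x [456.8 587.2] y [227.  282.6] z 23.5
   [[460.0, 228.0, 284.0], [476.0, 228.0, 234.0], [492.0, 228.0, 251.0], [508.0, 227.0, 248.0], [524.0, 227.0, 230.0], [540.0, 227.0, 242.0], [556.0, 227.0, 256.0], [572.0, 227.0, 242.0], [588.0, 227.0, 243.0]]
green 2211 x [453.6 582.6] y [-124.8  -59.6] z 23.6
   [[460.0, -116.0, -59.0], [476.0, -86.0, -59.0], [492.0, -87.0, -62.0], [508.0, -89.0, -59.0], [524.0, -65.0, -60.0], [540.0, -124.0, -60.0], [556.0, -126.0, -60.0], [572.0, -76.0, -60.0], [588.0, -79.0, -60.0]]
spare x [429.2 528.4] y [101.5 178.9]
 rect ((511.3509826660156, 139.9326934814453), (79.99742889404297, 166.55519104003906), 89.9478988647461)
  fork [431.7 115.9 308.2] [[431.2, 115.2, 307.2], [432.1, 116.9, 309.2]]
  fork [490.2 140.9  51.5] [[438.6, 110.7, 28.
[... 379 characters left out ...]
] z 23.6
   [[460.0, -115.0, -71.0], [476.0, -126.0, -61.0], [508.0, -126.0, -61.0], [540.0, -124.0, -61.0], [556.0, -127.0, -62.0], [572.0, -127.0, -61.0]]
blue 1812 x [452.1 578. ] y [-227.8 -180.9] z 23.6
   [[460.0, -229.0, -181.0], [476.0, -195.0, -181.0], [492.0, -203.0, -181.0], [508.0, -201.0, -181.0], [524.0, -185.0, -182.0], [540.0, -200.0, -181.0], [556.0, -217.0, -182.0], [572.0, -196.0, -182.0]]
spare x [456.7 532.8] y [106.5 156.7]
 rect ((494.0783386230469, 131.32608032226562), (79.98360443115234, 57.92109680175781), 2.162738800048828)
  fork [469.1 123.5  35.4] [[460.0, 109.5, 28.2], [492.1, 144.2, 48.3]]
  fork [519.8 128.1  34.1] [[516.2, 108.9, 28.1], [526.9, 154.5, 47.7]]
```

```bash
python3 - <<'E'
from h import *
for f in("w1","w2"):
    D=np.load(f"pics/{f}.npz");W=D["W"];p=D["p"].astype(int);v=D["d"]>0;X,Y,Z=W[...,0],W[...,1],W[...,2]
    m=v&(abs(Y-140)<45)&(abs(X-495)<50)&(Z>18.5)&(Z<60);Q=W[m]
    print(f,"spare plate",cv2.minAreaRect(Q[:,:2].astype(np.float32)),np.percentile(Q,[1,99],axis=0).round(1).tolist())
    hi=Q[Q[:,2]>40];
    for a,b in((0,495),(495,999)):
        q=hi[(hi[:,0]>a)&(hi[:,0]<b)];print(" forktips",len(q),q.min(0).round(1),q.max(0).round(1))
    # valve silhouettes: high points z>45
    for n,y in(("or",262),("rd",26),("gr",-93),("bl",-214)):
        m=v&(abs(Y-y)<45)&(X>470)&(X<540)&(Z>45)&(Z<64)
        if m.sum()<100: continue
        Q=W[m];print(n,"body45-64 x",np.percentile(Q[:,0],[1,99]).round(1),"y",np.percentile(Q[:,1],[1,99]).round(1))
        m=v&(abs(Y-y)<50)&(X>380)&(X<620)&(Z>85)&(Z<125);q=W[m]
        if len(q)>50:
            print("   lever",len(q),q.min(0).round(0),q.max(0).round(0))
            for x in range(390,540,20):
                t=q[abs(q[:,0]-x)<6]
                if len(t)>8: print("     ",x,t[:,1].min().round(1),t[:,1].max().round(1),np.median(t[:,2]).round(1))
E
python3 - <<'E'
import cv2
a=cv2.imread("pics/w1.png")[95:305,110:430];cv2.imwrite("pics/w1c.png",cv2.resize(a,None,fx=2.5,fy=2.5,interpolation=cv2.INTER_CUBIC))
E
```

```text
w1 spare plate ((497.3782653808594, 141.3660430908203), (67.9966049194336, 84.37542724609375), 89.39198303222656) [[456.7, 108.4, 21.8], [533.6, 174.4, 47.9]]
 forktips 202 [465.2 110.4  40. ] [474.7 173.7  49.4]
 forktips 198 [515.8 109.1  40. ] [525.4 173.   50. ]
or body45-64 x [470.4 532.5] y [231.8 286.4]
   lever 2472 [397. 252.  85.] [510. 272. 108.]
      410 252.4 271.2 104.6
      430 252.5 270.9 105.3
      450 253.0 271.1 104.6
      470 253.9 268.6 94.0
      490 253.2 269.3 93.7
      510 254.5 271.7 93.1
rd body45-64 x [470.4 523.5] y [-3.1 56.6]
   lever 2236 [394.  17.  86.] [497.  36. 104.]
      390 20.6 34.5 99.2
      410 18.0 35.7 100.7
      430 18.1 35.3 101.0
      450 19.1 35.2 98.0
      470 18.9 33.9 90.0
      490 18.3 34.4 91.0
gr body45-64 x [470.5 520.8] y [-109.2  -63.5]
   lever 79 [468. -91.  85.] [494. -86.  89.]
      490 -91.4 -86.4 85.9
w2 spare plate ((494.0365295410156, 132.43360900878906), (79.98360443115234, 55.70444869995117), 2.162738800048828) [[456.7, 106.5, 19.0], [532.8, 156.7, 47.5]]
 forktips 104 [465.2 109.4  40. ] [474.8 119.5  50. ]
 forktips 96 [516.3 108.1  40.1] [524.7 118.4  48.6]
rd body45-64 x [470.8 523.5] y [-3.3 54.7]
   lever 2245 [394.  17.  86.] [497.  36. 103.]
      390 20.7 32.9 99.2
      410 17.8 35.6 100.5
      430 17.6 34.7 101.0
      450 17.9 34.8 98.0
      470 18.2 33.2 89.9
      490 17.7 33.5 90.9
gr body45-64 x [470.2 521.8] y [-122.2  -63.7]
   lever 1603 [ 401. -105.   85.] [495. -86.  97.]
      410 -105.2 -89.4 94.4
      430 -104.1 -89.1 94.9
      450 -103.0 -87.7 93.5
      470 -100.4 -88.1 85.5
      490 -99.4 -86.0 87.5
bl body45-64 x [470.2 527.3] y [-244.5 -185.2]
   lever 2204 [ 399. -224.   85.] [ 502. -206.  104.]
      410 -223.1 -205.5 100.6
      430 -223.1 -206.1 101.2
      450 -223.5 -205.9 100.4
      470 -221.8 -207.6 90.3
      490 -222.7 -207.0 90.4
```

View pics/w1c.png

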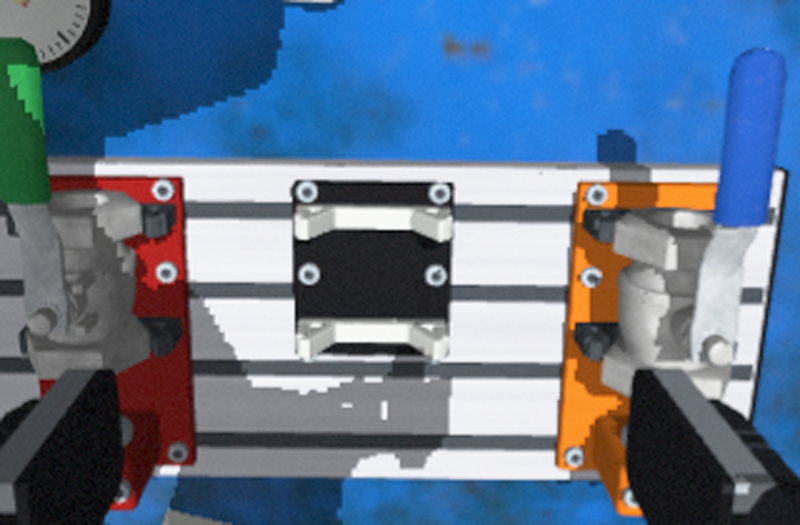

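The spare saddle centre is about (495, 141). The stations follow the 0.6° row slope: orange (497.5, 262), red (494, 26.5), green (493, -93.5) and blue (492, -214.3). I'll start with the orange valve, which sits at (489.5, -93.5).

To row units: 0.189 m / 0.8 = 0.2363, -0.04 m / 0.8 = -0.05.

Request:
move_arm --pt "0 0 0 -0.05 0.0294 0.025 0.085" --pt "0 0 0 -0.05 0.0294 0.1 0.085" --pt "0 0 0 -0.05 0.0294 0.1625 0.085" --pt "0 0 0 -0.05 0.0294 0.2063 0.085" --pt "0 0 0 -0.05 0.0294 0.2363 0.085" --pt "0 0 0 -0.05 0.0294 0.2363 0.085" --pt "0 0 0 -0.05 0.0294 0.2363 0.085" --grip_force 40

```text
clock: 3.45
eef_pos: [490.2, -94.4, 43.1]
tcp_rot: [-3.141, 0.001, -3.14]
contact_force: [0.3, -0.5, -0.6]
opening: 1.003
grasp_force: 0.0
```

Run:
```python
from snap import *
s=sensors.sense();print(s["eef_pos"],s["contact_force"])
p,_=snap("g1");q,_=snap("g1s","side")
cv2.imwrite("pics/g1b.png",np.hstack([p,cv2.resize(q[140:300,210:380],(408,384))])[...,::-1][:, :800])
```

```text
[490.1563191  -94.35526491  43.10806947] [ 0.32367991 -0.48445279 -0.57282713]
```

View pics/g1b.png

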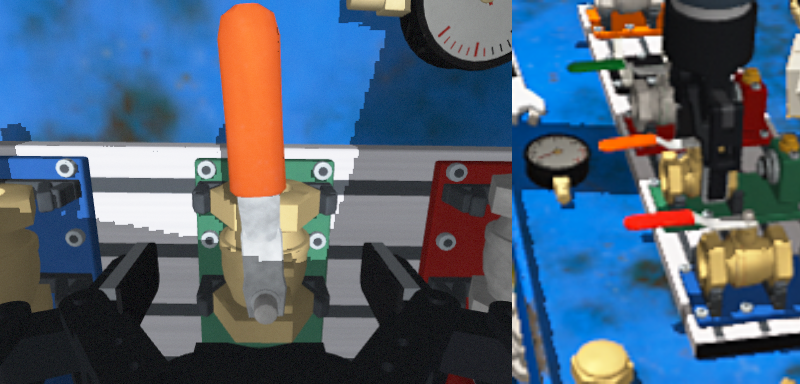

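The wrist view shows the orange valve centred between the open fingers: lever at (258,150), fingers at (150,265) and (370,265), and the gauge is clear. I'll close and lift.

To row units: -0.02 m / 0.8 = -0.025, -0.012 m / 0.8 = -0.015.

Request:
move_arm --pt "0 0 0 0 0 0 0.03" --pt "0 0 0 0 0 0 0.03" --pt "0 0 0 0 0 0 0.03" --pt "0 0 0 0 0 0 0.03" --pt "0 0 0 0 0 0 0.03" --pt "0 0 0 0 0 -0.0063 0.03" --pt "0 0 0 0 0 -0.015 0.03" --pt "0 0 0 0 0 -0.025 0.03" --grip_force 40

```text
clock: 4.55
eef_pos: [489.4, -95.0, 62.7]
tcp_rot: [3.142, -0.0, -3.141]
contact_force: [0.0, -0.1, -2.4]
opening: 0.417
grasp_force: 40.3
```

To row units: 0.236 m / 0.8 = 0.295, 0.21 m / 0.8 = 0.2625.

Request:
move_arm --pt "0 0 0 0 0 -0.05 0.03" --pt "0 0 0 0 0 -0.1125 0.03" --pt "0 0 0 0 0.05 -0.125 0.03" --pt "0 0 0 -0.0075 0.125 -0.125 0.03" --pt "0 0 0 -0.0075 0.2 -0.125 0.03" --pt "0 0 0 -0.0075 0.2625 -0.125 0.03" --pt "0 0 0 -0.0075 0.295 -0.125 0.03" --pt "0 0 0 -0.0075 0.295 -0.125 0.03"

```text
clock: 5.55
eef_pos: [495.3, 142.6, 162.6]
tcp_rot: [3.141, 0.0, -3.139]
contact_force: [-0.2, -0.2, -1.8]
opening: 0.424
grasp_force: 41.0
```

```bash
cat > grasp.py <<'E'
# held valve: lever line and tip from wrist picture
from snap import *
import sys
p,d=snap(sys.argv[1]);s=sensors.sense();W=np.load(f"pics/{sys.argv[1]}.npz")["W"]-s["eef_pos"]
m=(d>0)&(abs(W[...,1])<40)&(W[...,2]>30)&(W[...,2]<75)&(W[...,0]<-20)&(W[...,0]>-160);Q=W[m]
print(s["clock"],s["eef_pos"].round(1) if hasattr(s["eef_pos"],"round") else s["eef_pos"],s["tcp_rot"],"n",len(Q))
print("tip dx",np.percentile(Q[:,0],.5).round(1))
for x in range(-110,-20,20):
    t=Q[abs(Q[:,0]-x)<6]
    if len(t)>8: print(x,"y",np.percentile(t[:,1],[2,98]).mean().round(1),"z",np.median(t[:,2]).round(1))
E
python3 grasp.py h1
```

```text
5.6 [495.2 141.5 162.5] [-3.14136245e+00 -3.32839070e-05 -3.13951361e+00] n 13051
tip dx -88.4
-90 y -5.9 z 50.7
-70 y -4.9 z 51.7
-50 y -3.3 z 51.9
-30 y -1.8 z 43.5
```

To row units: 0.119 m / 0.8 = 0.1488, 0.075 m / 0.8 = 0.0938, 0.075 rad / 2 = 0.0375.

Request:
move_arm --pt "0 0 0.0375 0 0 0.05 0.03" --pt "0 0 0.0375 0 0 0.0938 0.03" --pt "0 0 0.0375 0 0 0.125 0.03" --pt "0 0 0.0375 0 0 0.14 0.03" --pt "0 0 0.0375 0 0 0.1488 0.03" --pt "0 0 0.0375 0 0 0.1488 0.03" --pt "0 0 0.0375 0 0 0.1488 0.03"

```text
clock: 6.48
eef_pos: [496.0, 141.1, 44.0]
tcp_rot: [3.141, 0.001, 3.067]
contact_force: [-0.0, -0.0, -1.5]
opening: 0.421
grasp_force: 41.0
```

To row units: -0.12 m / 0.8 = -0.15, 0.001 m / 0.8 = 0.0013, -0.075 rad / 2 = -0.0375.

Request:
move_arm --pt "0 0 0 0 0 0.0013 0.03" --pt "0 0 0 0 0 0.0013 0.085" --pt "0 0 0 0 0 0.0013 0.085" --pt "0 0 0 0 0 0.0013 0.085" --pt "0 0 0 0 0 0.0013 0.085" --pt "0 0 0 0 0 -0.0375 0.085" --pt "0 0 0 0 0 -0.1 0.085" --pt "0 0 -0.0375 0 0 -0.15 0.085"

```text
clock: 7.48
eef_pos: [495.6, 141.1, 164.9]
tcp_rot: [3.141, 0.001, -3.14]
contact_force: [0.2, 0.7, 0.1]
opening: 0.994
grasp_force: 0.0
```

To row units: -0.1145 m / 0.8 = -0.1431, -0.06 m / 0.8 = -0.075.

Request:
move_arm --pt "0 0 0 0 -0.075 0 0.085" --pt "0 0 0 0.0056 -0.1431 0 0.085" --pt "0 0 0 0.0056 -0.1431 0 0.085" --pt "0 0 0 0.0056 -0.1431 0 0.085"

```text
clock: 7.98
eef_pos: [491.1, 26.6, 163.3]
tcp_rot: [3.141, 0.0, 3.141]
contact_force: [-0.1, 0.0, 0.4]
opening: 0.993
grasp_force: 0.0
```

```bash
python3 grasp.py v2
```

```text
8.025 [491.1  27.1 163.3] [ 3.14130274e+00  1.13165367e-04 -3.14142091e+00] n 0Traceback (most recent call last):
  File "grasp.py", line 7, in <module>
    print("tip dx",np.percentile(Q[:,0],.5).round(1))
                   ~~~~~~~~~~~~~^^^^^^^^^^^
    return _quantile_unchecked(
        a, q, axis, out, overwrite_input, method, keepdims, weights)
    return _ureduce(a,
                    func=_quantile_ureduce_func,
    ...<5 lines>...
                    overwrite_input=overwrite_input,
                    method=method)
    r = func(a, **kwargs)
    result = _quantile(arr,
                       quantiles=q,
    ...<2 lines>...
                       out=out,
                       weights=wgt)
    slices_having_nans = np.isnan(arr[-1, ...])
                                  ~~~^^^^^^^^^
IndexError: index -1 is out of bounds for axis 0 with size 0
```

View pics/v2.png

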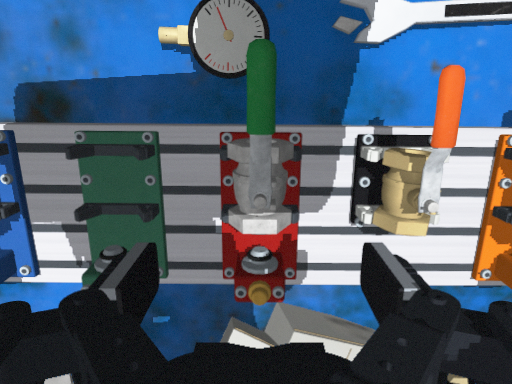

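The orange valve sits squarely in the spare cradle (405,190). The emptied green saddle shows its dark forks at (112,152) and (117,211), and the green valve is centred below the hand (260,180). I'll measure the exposed forks and the levers.

```bash
cat > lev.py <<'E'
from snap import *
import sys
W,d=[np.load(f"pics/{sys.argv[1]}.npz")[k] for k in "Wd"];X,Y,Z=np.moveaxis(W,-1,0)
for n,y in(("or",262),("sp",141.2),("rd",26.5),("gr",-93.5),("bl",-214.3)):
    b=(d>0)&(abs(Y-y)<36);q=W[b&(X>380)&(X<510)&(Z>82)&(Z<112)]
    if len(q)>800:
        t=[np.percentile(q[abs(q[:,0]-x)<6][:,1],[2,98]).mean().round(1) for x in(420,440,460,480)]
        print(n,"tip x",np.percentile(q[:,0],.5).round(1),"y@420..480",t,"z handle",np.median(q[abs(q[:,0]-430)<10][:,2]).round(1))
    else:
        for a in(470,520):
            q=W[b&(abs(X-a)<15)&(Z>40)&(Z<56)]
            if len(q)>30: print(n,"fork",len(q),q.min(0).round(1),q.max(0).round(1))
E
python3 lev.py v2
```

```text
or fork 78 [517.6 227.6  40. ] [527.3 233.6  46. ]
sp tip x 407.6 y@420..480 [np.float64(140.4), np.float64(140.1), np.float64(140.3), np.float64(140.1)] z handle 94.8
rd tip x 394.5 y@420..480 [np.float64(27.0), np.float64(26.7), np.float64(26.4), np.float64(27.8)] z handle 101.0
gr fork 365 [ 462.7 -124.2   40. ] [472.2 -60.5  49.7]
gr fork 338 [ 513.3 -125.2   40.1] [523.2 -60.9  49.9]
bl fork 66 [ 513.2 -187.1   40. ] [ 521.9 -182.6   45.9]
```

To row units: 0.12 m / 0.8 = 0.15, 0.11 m / 0.8 = 0.1375.

Request:
move_arm --pt "0 0 0 0 0 0.05 0.085" --pt "0 0 0 0 0 0.1 0.085" --pt "0 0 0 0 0 0.1375 0.085" --pt "0 0 0 0 0 0.15 0.085" --pt "0 0 0 0 0 0.15 0.085" --pt "0 0 0 0 0 0.15 0.03" --pt "0 0 0 0 0 0.15 0.03" --pt "0 0 0 0 0 0.15 0.03"

```text
clock: 9.02
eef_pos: [491.7, 26.8, 44.5]
tcp_rot: [3.141, 0.002, 3.141]
contact_force: [-2.7, 1.9, 12.0]
opening: 0.465
grasp_force: 38.8
```

To row units: -0.12 m / 0.8 = -0.15, -0.1 m / 0.8 = -0.125.

Request:
move_arm --pt "0 0 0 0 0 0 0.03" --pt "0 0 0 0 0 0 0.03" --pt "0 0 0 0 0 -0.0125 0.03" --pt "0 0 0 0 0 -0.0625 0.03" --pt "0 0 0 0 0 -0.125 0.03" --pt "0 0 0 0 0 -0.15 0.03" --pt "0 0 0 0 0 -0.15 0.03"

```text
clock: 9.9
eef_pos: [491.9, 26.5, 165.1]
tcp_rot: [3.141, 0.004, -3.142]
contact_force: [0.2, -0.2, -3.2]
opening: 0.461
grasp_force: 41.8
```

```bash
python3 grasp.py h2; python3 lev.py h2
```

```text
9.95 [491.   26.5 163.7] [-3.14158308e+00  1.13376630e-03 -3.14142789e+00] n 15645
tip dx -88.0
-90 y 0.4 z 56.8
-70 y 0.3 z 57.4
-50 y 0.1 z 57.3
-30 y -0.4 z 47.3
or fork 93 [517.4 227.3  40. ] [526.9 232.9  46.9]
sp tip x 407.4 y@420..480 [np.float64(140.2), np.float64(140.2), np.float64(140.3), np.float64(140.1)] z handle 94.8
rd fork 212 [464.   -5.   40.4] [473.7  58.6  49.3]
gr fork 365 [ 462.6 -123.5   40. ] [472.  -60.3  49.3]
gr fork 331 [ 513.4 -125.4   40. ] [523.3 -61.1  49.9]
bl fork 82 [ 513.2 -187.9   40.1] [ 522.1 -182.9   47.5]
```

Held straight (lever offset about 0) at the correct height. The green saddle centre is (492.9, -92.7).

To row units: -0.119 m / 0.8 = -0.1488, 0.112 m / 0.8 = 0.14.

Request:
move_arm --pt "0 0 0 -0.0025 -0.075 0 0.03" --pt "0 0 0 -0.0025 -0.1488 0 0.03" --pt "0 0 0 -0.0025 -0.1488 0.025 0.03" --pt "0 0 0 -0.0025 -0.1488 0.075 0.03" --pt "0 0 0 -0.0025 -0.1488 0.1188 0.03" --pt "0 0 0 -0.0025 -0.1488 0.14 0.03" --pt "0 0 0 -0.0025 -0.1488 0.1488 0.03" --pt "0 0 0 -0.0025 -0.1488 0.1488 0.03"

```text
clock: 10.95
eef_pos: [493.1, -92.4, 44.7]
tcp_rot: [3.142, -0.0, -3.141]
contact_force: [0.4, 0.1, -3.3]
opening: 0.462
grasp_force: 41.5
```

To row units: -0.12 m / 0.8 = -0.15, -0.08 m / 0.8 = -0.1.

Request:
move_arm --pt "0 0 0 0 0 0.0013 0.03" --pt "0 0 0 0 0 0.0013 0.085" --pt "0 0 0 0 0 0.0013 0.085" --pt "0 0 0 0 0 0.0013 0.085" --pt "0 0 0 0 0 0.0013 0.085" --pt "0 0 0 0 0 -0.0375 0.085" --pt "0 0 0 0 0 -0.1 0.085" --pt "0 0 0 0 0 -0.15 0.085"

```text
clock: 11.95
eef_pos: [493.2, -92.5, 165.9]
tcp_rot: [-3.141, 0.001, -3.141]
contact_force: [-0.4, -0.6, -0.5]
opening: 0.998
grasp_force: 0.0
```

Request:
move_arm --pt "0 0 0 0 -0.075 0 0.085" --pt "0 0 0 -0.0038 -0.1519 0 0.085" --pt "0 0 0 -0.0038 -0.1519 0 0.085" --pt "0 0 0 -0.0038 -0.1519 0 0.085"

```text
clock: 12.45
eef_pos: [495.6, -213.9, 164.0]
tcp_rot: [3.141, -0.001, 3.141]
contact_force: [-0.3, -0.1, 0.3]
opening: 0.994
grasp_force: 0.0
```

```bash
python3 snap.py v3; python3 lev.py v3
```

```text
12.5 [ 495.6326204  -213.27276379  163.9926302 ] [ 3.14099099e+00 -7.86717028e-04 -3.14139401e+00]
gr tip x 396.0 y@420..480 [np.float64(-93.1), np.float64(-93.5), np.float64(-93.4), np.float64(-93.8)] z handle 100.9
bl tip x 399.4 y@420..480 [np.float64(-214.5), np.float64(-214.6), np.float64(-214.6), np.float64(-215.0)] z handle 101.0
```

The green valve is home, with its middle at (493, -93.4) and full depth. Next is the red valve: pick it at the blue station and place it at the red saddle (494, 26.6).

To row units: 0.121 m / 0.8 = 0.1513, -0.001 m / 0.8 = -0.0013.

Request:
move_arm --pt "0 0 0 0 -0.0013 0.05 0.085" --pt "0 0 0 0 -0.0013 0.1 0.085" --pt "0 0 0 0 -0.0013 0.1375 0.085" --pt "0 0 0 0 -0.0013 0.1513 0.085" --pt "0 0 0 0 -0.0013 0.1513 0.085" --pt "0 0 0 0 -0.0013 0.1513 0.03" --pt "0 0 0 0 -0.0013 0.1513 0.03" --pt "0 0 0 0 -0.0013 0.1513 0.03"

```text
clock: 13.5
eef_pos: [496.7, -215.1, 44.6]
tcp_rot: [-3.141, 0.001, 3.141]
contact_force: [-0.5, 2.6, 10.7]
opening: 0.467
grasp_force: 39.0
```

To row units: -0.12 m / 0.8 = -0.15, -0.1 m / 0.8 = -0.125.

Request:
move_arm --pt "0 0 0 0 0 0 0.03" --pt "0 0 0 0 0 0 0.03" --pt "0 0 0 0 0 -0.0125 0.03" --pt "0 0 0 0 0 -0.0625 0.03" --pt "0 0 0 0 0 -0.125 0.03" --pt "0 0 0 0 0 -0.15 0.03" --pt "0 0 0 0 0 -0.15 0.03"

```text
clock: 14.38
eef_pos: [496.9, -215.4, 165.2]
tcp_rot: [-3.14, 0.003, -3.142]
contact_force: [0.3, 0.1, -3.3]
opening: 0.46
grasp_force: 41.7
```

```bash
python3 grasp.py h3; python3 lev.py h3
```

```text
14.425 [ 496.  -215.   163.6] [-3.14115389e+00  8.64130224e-04 -3.14146037e+00] n 15720
tip dx -88.0
-90 y -0.2 z 57.1
-70 y -0.3 z 57.6
-50 y -0.4 z 57.5
-30 y -0.7 z 47.4
gr tip x 396.3 y@420..480 [np.float64(-93.2), np.float64(-93.4), np.float64(-93.3), np.float64(-93.8)] z handle 100.9
bl fork 199 [ 461.6 -246.1   40.3] [ 470.9 -182.9   49.6]
```

To row units: 0.242 m / 0.8 = 0.3025, 0.002 m / 0.8 = 0.0025.

Request:
move_arm --pt "0 0 0 0.0025 0.075 0 0.03" --pt "0 0 0 0.0025 0.15 0 0.03" --pt "0 0 0 0.0025 0.225 0 0.03" --pt "0 0 0 0.0025 0.3025 0 0.03" --pt "0 0 0 0.0025 0.3025 0 0.03" --pt "0 0 0 0.0025 0.3025 0.05 0.03" --pt "0 0 0 0.0025 0.3025 0.0875 0.03" --pt "0 0 0 0.0025 0.3025 0.1125 0.03"

```text
clock: 15.42
eef_pos: [492.2, 26.2, 70.7]
tcp_rot: [-3.141, -0.004, 3.141]
contact_force: [-0.2, 0.4, -3.9]
opening: 0.465
grasp_force: 42.0
```

To row units: 0.029 m / 0.8 = 0.0363, 0.026 m / 0.8 = 0.0325.

Request:
move_arm --pt "0 0 0 0 0 0.0188 0.03" --pt "0 0 0 0 0 0.0325 0.03" --pt "0 0 0 0 0 0.0363 0.03" --pt "0 0 0 0 0 0.0363 0.03"

```text
clock: 15.92
eef_pos: [493.7, 26.7, 44.7]
tcp_rot: [-3.141, -0.001, -3.141]
contact_force: [-2.2, -1.0, -0.1]
opening: 0.46
grasp_force: 42.2
```

To row units: -0.12 m / 0.8 = -0.15, -0.08 m / 0.8 = -0.1.

Request:
move_arm --pt "0 0 0 0 0 0.0006 0.03" --pt "0 0 0 0 0 0.0006 0.085" --pt "0 0 0 0 0 0.0006 0.085" --pt "0 0 0 0 0 0.0006 0.085" --pt "0 0 0 0 0 0.0006 0.085" --pt "0 0 0 0 0 -0.0375 0.085" --pt "0 0 0 0 0 -0.1 0.085" --pt "0 0 0 0 0 -0.15 0.085"

```text
clock: 16.92
eef_pos: [494.2, 27.0, 165.9]
tcp_rot: [3.142, 0.001, -3.141]
contact_force: [0.7, -1.0, 0.1]
opening: 0.996
grasp_force: 0.0
```

To row units: 0.235 m / 0.8 = 0.2938, 0.18 m / 0.8 = 0.225.

Request:
move_arm --pt "0 0 0 0 0.075 0 0.085" --pt "0 0 0 0 0.15 0 0.085" --pt "0 0 0 -0.0075 0.225 0 0.085" --pt "0 0 0 -0.0075 0.2938 0 0.085" --pt "0 0 0 -0.0075 0.2938 0 0.085" --pt "0 0 0 -0.0075 0.2938 0 0.085"

```text
clock: 17.68
eef_pos: [499.5, 261.8, 163.9]
tcp_rot: [-3.141, -0.001, -3.14]
contact_force: [-0.3, -0.6, -0.5]
opening: 0.997
grasp_force: 0.0
```

```bash
python3 snap.py v4; python3 lev.py v4
```

```text
17.725 [499.60547697 261.17303441 163.99047496] [-3.14089331e+00 -7.48699695e-04 -3.14151444e+00]
or tip x 397.3 y@420..480 [np.float64(262.2), np.float64(262.0), np.float64(262.0), np.float64(261.8)] z handle 105.1
sp tip x 407.1 y@420..480 [np.float64(141.6), np.float64(141.4), np.float64(141.0), np.float64(140.8)] z handle 94.8
rd fork 160 [515.4  49.3  40.1] [524.6  58.8  49.7]
```

To row units: 0.12 m / 0.8 = 0.15, 0.11 m / 0.8 = 0.1375.

Request:
move_arm --pt "0 0 0 0 0 0.05 0.085" --pt "0 0 0 0 0 0.1 0.085" --pt "0 0 0 0 0 0.1375 0.085" --pt "0 0 0 0 0 0.15 0.085" --pt "0 0 0 0 0 0.15 0.085" --pt "0 0 0 0 0 0.15 0.03" --pt "0 0 0 0 0 0.15 0.03" --pt "0 0 0 0 0 0.15 0.03"

```text
clock: 18.73
eef_pos: [500.6, 262.2, 45.7]
tcp_rot: [3.141, 0.001, -3.141]
contact_force: [-1.1, -2.2, 10.5]
opening: 0.489
grasp_force: 38.7
```

To row units: -0.12 m / 0.8 = -0.15, -0.1 m / 0.8 = -0.125.

Request:
move_arm --pt "0 0 0 0 0 0 0.03" --pt "0 0 0 0 0 0 0.03" --pt "0 0 0 0 0 -0.0125 0.03" --pt "0 0 0 0 0 -0.0625 0.03" --pt "0 0 0 0 0 -0.125 0.03" --pt "0 0 0 0 0 -0.15 0.03" --pt "0 0 0 0 0 -0.15 0.03"

```text
clock: 19.6
eef_pos: [500.8, 262.6, 166.3]
tcp_rot: [3.14, 0.003, -3.141]
contact_force: [0.1, -0.4, -3.2]
opening: 0.484
grasp_force: 41.3
```

```bash
python3 grasp.py h4; python3 lev.py h4
```

```text
19.65 [500.  262.1 164.7] [ 3.14103751e+00  1.04368806e-03 -3.14129915e+00] n 17984
tip dx -87.3
-90 y 0.5 z 60.3
-70 y 0.3 z 60.9
-50 y 0.1 z 60.3
-30 y -0.0 z 49.2
or fork 119 [466.4 229.9  40. ] [475.5 294.   48.7]
sp tip x 407.3 y@420..480 [np.float64(141.7), np.float64(141.4), np.float64(140.9), np.float64(140.7)] z handle 94.9
rd fork 155 [515.3  48.8  40. ] [524.7  59.   48.9]
```

To row units: -0.4765 m / 0.8 = -0.5956, -0.42 m / 0.8 = -0.525.

Request:
move_arm --pt "0 0 0 0 -0.075 0 0.03" --pt "0 0 0 0 -0.15 0 0.03" --pt "0 0 0 0 -0.225 0 0.03" --pt "0 0 0 0.01 -0.3 0 0.03" --pt "0 0 0 0.0106 -0.375 0 0.03" --pt "0 0 0 0.0106 -0.45 0 0.03" --pt "0 0 0 0.0106 -0.525 0 0.03" --pt "0 0 0 0.0106 -0.5956 0 0.03"

```text
clock: 20.65
eef_pos: [490.3, -216.1, 162.7]
tcp_rot: [3.14, -0.002, 3.141]
contact_force: [0.5, -0.1, -3.2]
opening: 0.485
grasp_force: 41.4
```

Request:
move_arm --pt "0 0 0 0 0 0 0.03" --pt "0 0 0 0 0 0 0.03" --pt "0 0 0 0 0 0 0.03"

```text
clock: 21.02
eef_pos: [491.1, -213.2, 163.5]
tcp_rot: [3.141, -0.001, -3.14]
contact_force: [0.3, 0.0, -2.1]
opening: 0.483
grasp_force: 41.6
```

```bash
python3 grasp.py h5; python3 lev.py h5
```

```text
21.075 [ 491.3 -213.2  163.8] [ 3.14108581e+00 -9.14737901e-04 -3.13981656e+00] n 17327
tip dx -88.1
-90 y -0.1 z 58.9
-70 y -0.2 z 59.4
-50 y -0.4 z 58.7
-30 y -0.4 z 47.9
gr tip x 396.3 y@420..480 [np.float64(-93.0), np.float64(-93.4), np.float64(-93.4), np.float64(-93.9)] z handle 101.0
bl fork 125 [ 461.6 -246.6   40.5] [ 471.2 -182.7   49.4]
```

To row units: 0.117 m / 0.8 = 0.1463, 0.112 m / 0.8 = 0.14.

Request:
move_arm --pt "0 0 0 0 -0.0013 0.05 0.03" --pt "0 0 0 0 -0.0013 0.1 0.03" --pt "0 0 0 0 -0.0013 0.125 0.03" --pt "0 0 0 0 -0.0013 0.14 0.03" --pt "0 0 0 0 -0.0013 0.1463 0.03" --pt "0 0 0 0 -0.0013 0.1463 0.03" --pt "0 0 0 0 -0.0013 0.1463 0.03"

```text
clock: 21.95
eef_pos: [492.1, -215.7, 48.1]
tcp_rot: [-3.141, 0.001, -3.141]
contact_force: [0.2, -0.2, -2.2]
opening: 0.485
grasp_force: 41.6
```

To row units: 0.0025 m / 0.8 = 0.0031, 0.001 m / 0.8 = 0.0013.

Request:
move_arm --pt "0 0 0 0 0.0013 0.0013 0.03" --pt "0 0 0 0 0.0013 0.0025 0.03" --pt "0 0 0 0 0.0013 0.0031 0.03" --pt "0 0 0 0 0.0013 0.0031 0.03"

```text
clock: 22.45
eef_pos: [491.8, -214.6, 45.8]
tcp_rot: [-3.141, 0.001, -3.141]
contact_force: [-3.0, 1.9, 10.3]
opening: 0.478
grasp_force: 42.5
```

Seated with 10 N of contact. I'll release, rise and go to the orange valve in the spare cradle at (495.5, 141).

To row units: -0.12 m / 0.8 = -0.15, -0.08 m / 0.8 = -0.1.

Request:
move_arm --pt "0 0 0 0 0 -0.0006 0.03" --pt "0 0 0 0 0 -0.0006 0.085" --pt "0 0 0 0 0 -0.0006 0.085" --pt "0 0 0 0 0 -0.0006 0.085" --pt "0 0 0 0 0 -0.0006 0.085" --pt "0 0 0 0 0 -0.0375 0.085" --pt "0 0 0 0 0 -0.1 0.085" --pt "0 0 0 0 0 -0.15 0.085"

```text
clock: 23.45
eef_pos: [491.7, -214.5, 166.4]
tcp_rot: [-3.141, 0.0, -3.141]
contact_force: [-0.3, -0.3, -0.6]
opening: 0.995
grasp_force: 0.0
```

```bash
python3 snap.py v5; python3 lev.py v5
```

```text
23.5 [ 494.10209908 -215.60912194  171.2584098 ] [-3.13873404  0.00650049 -3.1413969 ]
gr tip x 396.4 y@420..480 [np.float64(-93.1), np.float64(-93.5), np.float64(-93.5), np.float64(-93.9)] z handle 101.0
bl tip x 388.5 y@420..480 [np.float64(-214.5), np.float64(-214.8), np.float64(-214.8), np.float64(-213.6)] z handle 105.1
```

Request:
move_arm --pt "0 0 0 0 0.075 0 0.085" --pt "0 0 0 0 0.15 0 0.085" --pt "0 0 0 0 0.225 0 0.085" --pt "0 0 0 0 0.3 0 0.085" --pt "0 0 0 -0.005 0.375 0 0.085" --pt "0 0 0 -0.005 0.445 0 0.085" --pt "0 0 0 -0.005 0.445 0 0.085" --pt "0 0 0 -0.005 0.445 0 0.085"

```text
clock: 24.5
eef_pos: [495.1, 141.4, 164.5]
tcp_rot: [-3.141, -0.001, -3.14]
contact_force: [0.3, 0.8, -0.7]
opening: 0.996
grasp_force: 0.0
```

```bash
python3 snap.py v6; python3 lev.py v6
```

```text
24.55 [495.23718581 140.80198641 164.52999324] [-3.14111272e+00 -5.40979837e-04 -3.14151327e+00]
or fork 360 [466.5 229.8  40.1] [476.1 292.4  49.6]
or fork 330 [517.4 228.9  40. ] [527. 292.  50.]
sp tip x 407.8 y@420..480 [np.float64(141.1), np.float64(141.1), np.float64(140.9), np.float64(140.8)] z handle 94.9
rd tip x 397.0 y@420..480 [np.float64(27.4), np.float64(27.2), np.float64(26.5), np.float64(27.8)] z handle 101.1
gr fork 39 [463.7 -62.3  40.1] [471.7 -59.7  44.1]
gr fork 178 [514.2 -70.7  40.1] [523.6 -60.6  49.4]
```

Red (middle 494, 27) and blue (491.5, -214.7) are both home at full depth. The orange valve goes last, to the orange saddle at (496.7, 260.9).

To row units: 0.121 m / 0.8 = 0.1513, 0.11 m / 0.8 = 0.1375.

Request:
move_arm --pt "0 0 0 0 0 0.05 0.085" --pt "0 0 0 0 0 0.1 0.085" --pt "0 0 0 0 0 0.1375 0.085" --pt "0 0 0 0 0 0.1513 0.085" --pt "0 0 0 0 0 0.1513 0.085" --pt "0 0 0 0 0 0.1513 0.03" --pt "0 0 0 0 0 0.1513 0.03" --pt "0 0 0 0 0 0.1513 0.03"

```text
clock: 25.55
eef_pos: [496.1, 141.7, 44.9]
tcp_rot: [3.141, 0.001, -3.141]
contact_force: [-3.3, -1.5, 14.0]
opening: 0.419
grasp_force: 38.4
```

To row units: -0.12 m / 0.8 = -0.15, -0.001 m / 0.8 = -0.0013.

Request:
move_arm --pt "0 0 0 0 0 0 0.03" --pt "0 0 0 0 0 0 0.03" --pt "0 0 0 0 0 -0.0125 0.03" --pt "0 0 0 0 0 -0.0625 0.03" --pt "0 0 0 0 0 -0.125 0.03" --pt "0 0 0 -0.0013 0.0625 -0.15 0.03" --pt "0 0 0 -0.0013 0.125 -0.15 0.03" --pt "0 0 0 -0.0013 0.15 -0.15 0.03"

```text
clock: 26.55
eef_pos: [496.3, 263.8, 164.7]
tcp_rot: [3.141, 0.001, -3.14]
contact_force: [-0.7, -0.3, -2.2]
opening: 0.416
grasp_force: 41.0
```

Request:
move_arm --pt "0 0 0 0 0 0 0.03" --pt "0 0 0 0 0 0 0.03"

```text
clock: 26.8
eef_pos: [495.9, 260.4, 163.4]
tcp_rot: [-3.14, -0.001, -3.141]
contact_force: [0.4, -0.0, -2.3]
opening: 0.413
grasp_force: 41.0
```

```bash
python3 grasp.py h6
```

```text
26.85 [496.1 260.3 163.5] [-3.14069145e+00 -9.66214668e-04  3.14119400e+00] n 12555
tip dx -88.6
-90 y -0.4 z 48.8
-70 y -0.4 z 49.7
-50 y -0.5 z 49.8
-30 y -0.6 z 41.3
```

To row units: 0.118 m / 0.8 = 0.1475, 0.117 m / 0.8 = 0.1463.

Request:
move_arm --pt "0 0 0 0 0.0019 0.05 0.03" --pt "0 0 0 0 0.0019 0.1 0.03" --pt "0 0 0 0 0.0019 0.125 0.03" --pt "0 0 0 0 0.0019 0.14 0.03" --pt "0 0 0 0 0.0019 0.1463 0.03" --pt "0 0 0 0 0.0019 0.1475 0.03" --pt "0 0 0 0 0.0019 0.1475 0.03"

```text
clock: 27.72
eef_pos: [496.9, 263.2, 46.5]
tcp_rot: [3.141, 0.001, -3.141]
contact_force: [-0.4, 0.4, -2.5]
opening: 0.416
grasp_force: 41.0
```

To row units: 0.001 m / 0.8 = 0.0013, 0.0005 m / 0.8 = 0.0006.

Request:
move_arm --pt "0 0 0 0 0 0.0006 0.03" --pt "0 0 0 0 0 0.0013 0.03" --pt "0 0 0 0 0 0.0013 0.03"

```text
clock: 28.1
eef_pos: [496.6, 263.2, 45.1]
tcp_rot: [3.141, 0.0, -3.141]
contact_force: [-0.9, -0.2, 0.8]
opening: 0.414
grasp_force: 41.3
```

To row units: -0.002 m / 0.8 = -0.0025, 0.001 m / 0.8 = 0.0013.

Request:
move_arm --pt "0 0 0 0 -0.0025 0 0.03" --pt "0 0 0 0 -0.0025 0.0006 0.03" --pt "0 0 0 0 -0.0025 0.0013 0.03" --pt "0 0 0 0 -0.0025 0.0013 0.03"

```text
clock: 28.6
eef_pos: [496.9, 261.4, 45.0]
tcp_rot: [3.141, 0.001, -3.141]
contact_force: [-3.7, 0.2, 13.3]
opening: 0.416
grasp_force: 42.3
```

Request:
move_arm --pt "0 0 0 0 0 0 0.085" --pt "0 0 0 0 0 0 0.085" --pt "0 0 0 0 0 0 0.085" --pt "0 0 0 0 0 0 0.085" --pt "0 0 0 0 0 -0.0375 0.085" --pt "0 0 0 0 0 -0.1 0.085" --pt "0 0 0 0 0 -0.1625 0.085" --pt "0 0 0 0 0 -0.1625 0.085"

```text
clock: 29.6
eef_pos: [498.8, 262.2, 177.8]
tcp_rot: [3.138, 0.006, -3.141]
contact_force: [-0.3, 0.0, 0.2]
opening: 0.997
grasp_force: 0.0
```

Request:
move_arm --pt "0 0 0 0.0375 -0.075 -0.0625 0.085" --pt "0 0 0 0.0375 -0.15 -0.075 0.085" --pt "0 0 0 0.0375 -0.225 -0.075 0.085" --pt "0 0 0 0.0375 -0.3 -0.075 0.085" --pt "0 0 0 0.0375 -0.3 -0.075 0.085" --pt "0 0 0 0.0375 -0.3 -0.075 0.085"

```text
clock: 30.35
eef_pos: [466.2, 20.7, 233.1]
tcp_rot: [3.141, -0.001, 3.14]
contact_force: [0.1, 0.1, -1.1]
opening: 0.996
grasp_force: 0.0
```

```bash
python3 snap.py f1; python3 lev.py f1
```

```text
30.4 [466.37185741  21.52405939 233.26182098] [ 3.14111702e+00 -7.75495035e-04  3.14106284e+00]
or fork 334 [465.2 229.5  40. ] [484.9 272.2  55.9]
or fork 301 [505.3 227.9  40. ] [526.8 247.3  56. ]
sp fork 214 [465.2 109.3  40. ] [474.8 172.   49. ]
sp fork 192 [515.9 108.8  40.2] [525.9 171.9  50.1]
rd tip x 397.4 y@420..480 [np.float64(27.1), np.float64(26.4), np.float64(26.7), np.float64(27.8)] z handle 101.1
gr tip x 396.3 y@420..480 [np.float64(-92.1), np.float64(-92.3), np.float64(-92.8), np.float64(-91.8)] z handle 101.1
bl fork 401 [ 455.  -233.4   40. ] [ 484.8 -182.7   55.8]
bl fork 230 [ 505.1 -244.8   40. ] [ 525.4 -182.6   55.9]
```

View pics/f1.png

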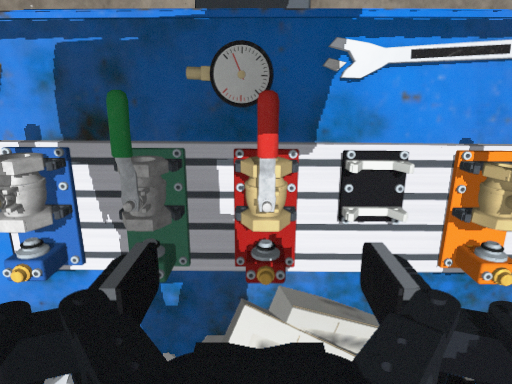

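Red (268,150) and green (120,150) are home, the spare cradle is empty, and the gauge at (240,72) is untouched. The orange and blue levers fall outside this frame, so I'll check orange once more.

To row units: 0.16 m / 0.8 = 0.2, 0.12 m / 0.8 = 0.15.

Request:
move_arm --pt "0 0 0 0 0.075 0 0.085" --pt "0 0 0 0 0.15 0 0.085" --pt "0 0 0 0 0.2 0 0.085" --pt "0 0 0 0 0.2 0 0.085" --pt "0 0 0 0 0.2 0 0.085" --pt "0 0 0 0 0.2 0 0.085"

```text
clock: 31.15
eef_pos: [466.2, 180.6, 233.6]
tcp_rot: [-3.141, -0.0, -3.142]
contact_force: [0.2, -0.9, 0.5]
opening: 0.996
grasp_force: 0.0
```

```bash
python3 snap.py f2; python3 lev.py f2
```

```text
31.2 [466.35001373 180.43730509 233.69590837] [-3.14138924e+00 -2.31252904e-04  3.14106059e+00]
or tip x 408.4 y@420..480 [np.float64(260.6), np.float64(260.4), np.float64(260.1), np.float64(260.3)] z handle 94.9
sp fork 213 [465.1 109.7  40.1] [474.7 173.6  48.9]
sp fork 200 [516.1 109.2  40.1] [526.1 172.4  49. ]
rd tip x 396.4 y@420..480 [np.float64(27.7), np.float64(27.2), np.float64(26.2), np.float64(27.3)] z handle 101.1
gr fork 275 [459.  -80.4  40. ] [485.  -60.2  55.4]
gr fork 293 [505.2 -81.5  40.1] [524.6 -60.6  55.9]
```

All four are seated; I'll hand in.

```bash
python3 -c "
from rig import order
print(order.sign_off())"
```

```text
the job is handed in; nothing more can be done
None
```

All four valves sit upright and fully down in the stations of their own lever colour, let go with levers towards the robot; the gauge was not disturbed, and the job was handed in at about 31 s of the 144 s allowed (sign-off returned no verdict).

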